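# Nip a casting mould with one turn of the press wheel

## Robot

A 6-joint arm with a two-finger parallel gripper is mounted at the origin on the work surface. World frame = base frame: x ahead of the robot, y to its left, z up, the work surface at z = 0. Lengths are in m, angles in degrees, forces in N, time in s.
With the tool pointing down it reaches from about 0.425 to 0.925 m from the base axis. Payload 12.5 kg.
Tool frame: the origin (TCP) lies at the very end of the fingers, on their centre line; the grasp point (between the pads) lies 19 mm behind it (ctrl.hold_point_z is the z of the grasp point in the tool frame, in m); z points along the fingers, y is the line along which they close (so a half turn about z gives the same grasp; the last joint's range is limited). The gripper opens to 85 mm and grips with 20 to 120 N. Pads are 22 mm wide; open, the fingers measure 114 mm over their backs; the gripper's body (76 mm by 85 mm) begins 54 mm behind the grasp point. The pads swing forward as they close: fully open they stand 13 mm farther back than shut.
Start: joints at [66.429, 28.126, 89.318, -0, 62.55, -6.05], TCP at [0.188, 0.596, 0.231] pointing down, gripper open.
Joint ranges: [-177.58, 177.58], [-47.91, 125.51], [2.72, 160], [-65.01, 245.01], [3.68, 167.84], [-153.87, 153.87]. Speed limits (degrees/s): [127.2, 127.2, 159.86, 180, 180, 180].

## Interface

Orientations are given as a 3x3 rotation matrix whose columns are the frame's x, y, z axes.
In Python, from plant import ctrl, read_camera, camera_params gives the robot as it stands. The module is installed in compiled form; this text tells all that it offers.
- The arm moves only by the shell command python3 -m crank 'ROWS'. ROWS is JSON, a list of rows, each an object with "jaw": the opening, from -1 (shut) to 1 (fully open); "linear": the shift along the tool's x, y, z in mm, a list of three; "turn": the turn about the tool's z in rad. In form: [{"jaw": jaw, "linear": [x, y, z], "turn": turn}, ...]. A call has 1 to 10 rows; each row shifts and turns the commanded pose from where the row before left it, along the tool's axes as they then stand; what a row does not reach is not made up. A row lasts 1/12 s, in which the tool goes at most 41.7 mm and 7.16 degrees, less where a joint would pass 70% of its speed; a pose out of reach is approached as far as the arm can. A call is refused whole if a number of a shift passes 41.7 or a number of a turn 0.125, either way. A call with a gripper value outside its range is refused whole. The fingers move at their own pace and stop on an object; the grip force is fixed at half the most. Time passes only in rows, so rows that do not move let the fingers close. It gives the time, the measured TCP pose, the force, the opening and the grip force at its end, in the units of the state.
- ctrl.observe(): the state, without advancing time (a new reading comes with each control period).
- read_camera(name): name is "side" or "top"; returns (picture, depth): 480x640x3 uint8, blue, green, red; 480x640 float32, m along the optical axis (not along the pixel's ray), 0 where there is no reading.
- camera_params(name): a dict with "intrinsics" (3x3 intrinsics, pixels), "T" (4x4, takes a point from camera to world coordinates). Camera axes: x right, y up, looking along -z (the intrinsics and any distortion apply to the point x, -y, -z); pixel columns grow to the right and rows downward; lengths in m; the calibration is good to about 2 mm. A picture is of the moment at which its call begins. camera_params takes no time and is no camera call.
- ctrl.sign_off(): hands the job in; it is judged then, once.
The state is a dict: "time_s": time; "q": joint angles; "qd": joint speeds; "tau": joint torques, N m; "position": TCP position; "eef_rot": TCP orientation; "force": force on the tool from outside, world axes, zero at the start; "wrist_torque": the same for the moment, N m; "width": finger opening in m; "gripper_force": force on a finger pad.
Only numpy, scipy, OpenCV 4.12 (cv2) and the standard library are available. Lean on these libraries where they do the work, as an engineer would, in place of code of your own. Each camera call takes 0.05 s, during which the arm holds its last target. There are 200 camera calls.

## Task

Nip the casting mould in the bench screw press: put a fingertip against the upright handle of the hand wheel on top and push the wheel round clockwise, seen from above, through exactly one full turn, so that the handle comes back to where it started and the press plate bears on the mould. Push gently and never grip or lift anything; then take the hand clear. Leave the mould where it lies and the other things on the bench undisturbed.

Things in the scene. Friction and masses are not known exactly. Their poses are not given: they have to be found in the camera images.
- press: Grey bench screw press, fixed to the bench: bed 220 x 270 x 22 mm, two upright round steel columns 220 mm apart (25 mm thick) carrying a crosshead 60 mm deep and 270 mm wide between 152 and 187 mm above the bench (column nuts to 199 mm), and on top of it the hand wheel. Origin: centre of the bed's underside, on the bench, straight below the wheel's axis. Its x axis runs from the open front (nearer the robot) to the back, y along the crosshead, z up
- wheel_centre (a point): Point on the vertical axis of the hand wheel, level with the top of its rim (225 mm above the bench; the rim's own top lies 1 mm higher). The wheel is bare metal, 158 mm across, with three spokes and a round rim 18 mm thick; its hub reaches 11 mm above the rim's top at most, within 20 mm of the axis
- handle: Upright black cylindrical handle standing on the rim of the hand wheel, 25 mm thick. Origin: on the handle's own axis at the top of the rim, 70 mm from the wheel's axis, 225 mm above the bench; the handle reaches from there up 52 mm (to 277 mm above the bench). Its grip revolves easily about its own axis; otherwise it is rigid on the wheel. A sideways push of 3 to 5 N on it turns the wheel
- wheel (a joint): Angle of the hand wheel in rad; grows when the wheel turns clockwise seen from above. At 0 the handle lies at the -x side of the wheel in the press's frame; it starts anywhere from -2.2 to 2.2. The screw's friction holds the wheel where it is left. One turn lowers platen and plate by 4 mm. It turns freely from -2.6 to 10.5
- plate: Bare aluminium press plate 110 x 130 x 12 mm hung on springs under the platen of the press; origin at the centre of its underside, which starts 0.5 to 3.5 mm above the mould and presses on it after one turn
- mould: Off-white printed two-part casting mould, a block 100 x 110 x 60 mm lying loose on the bed under the plate; origin at the centre of its underside
- skull: Bystander: off-white printed skull, about 85 x 65 x 90 mm, origin at the centre of its underside
- pen_pot: Bystander: off-white printed round pen pot with slanted mouth, 75 mm across, up to 127 mm tall, origin at the centre of its underside
- bottle: Bystander: white bottle with black cap, 48 mm across, 120 mm tall, standing behind the press, origin at the centre of its underside
- scraper: Bystander: print scraper 200 mm long with black handle, lying flat on the bench, origin at its underside near the middle

How it is judged:
By the outcome, as a careful person would: the job done as asked, in the order asked, and still so for the second after the job is handed in, with the robot touching nothing.
It also fails if it takes over 64 s, if anything falls off the work surface, if the arm or the gripper's body presses on something with over 40 N, if the wrist force passes 120 N, or if a joint passes its speed limit or range.

## Working session

There is one attempt and no reset: what is moved stays moved. The work goes in short steps, Python scripts to look and compute and a shell command to move; the robot and the scene stay as the last step left them, time stands still between calls to the robot, and variables do not carry over. Pictures are saved under pics/ and viewed, at most 10 in all, crops included, and the job is handed in when it is done.

```bash
mkdir -p pics
python3 - <<'E'
from plant import ctrl, read_camera, camera_params
import cv2,numpy as np
for n in("top","side"):
    p,d=read_camera(n); cv2.imwrite(f"pics/{n}0.png",p); np.savez(f"{n}0.npz",p=p,d=d)
    c=camera_params(n); print(n,c["intrinsics"],c["T"].round(3) if hasattr(c["T"],'round') else c["T"], (d>0).mean())
s=ctrl.observe(); print({k:np.round(v,3).tolist() for k,v in s.items()})
E
```

```text
top [[513.75186604   0.         320.2017714 ]
 [  0.         513.75186604 234.19477502]
 [  0.           0.           1.        ]] [[-0.01   0.999 -0.05   0.538]
 [-1.    -0.01   0.     0.102]
 [-0.     0.05   0.999  1.323]
 [ 0.     0.     0.     1.   ]] 0.9959114583333334
side [[513.23645633   0.         326.36823616]
 [  0.         513.23645633 236.90564839]
 [  0.           0.           1.        ]] [[-0.999  0.033 -0.041  0.565]
 [-0.052 -0.657  0.752  0.924]
 [-0.002  0.753  0.658  0.839]
 [ 0.     0.     0.     1.   ]] 0.996083984375
{'time_s': 0.1, 'q': [66.429, 28.159, 89.346, 0.0, 62.552, -6.049], 'qd': [-0.003, -0.084, -0.106, -0.08, 0.021, 0.038], 'tau': [0.001, -61.944, -26.203, -0.0, 0.003, -0.0], 'position': [0.188, 0.596, 0.231], 'eef_rot': [[-0.954, 0.301, -0.0], [0.301, 0.954, -0.001], [0.0, -0.001, -1.0]], 'force': [-0.52, 0.225, -1.116], 'wrist_torque': [0.055, 0.045, -0.014], 'gripper_force': 0.0, 'width': 0.085}
```

View pics/top0.png

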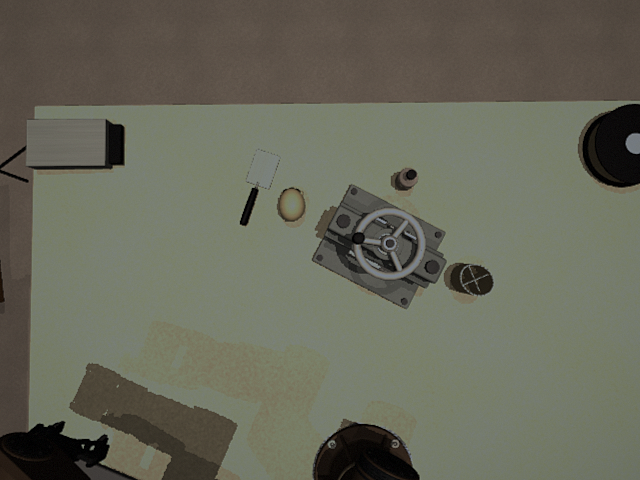

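View pics/side0.png

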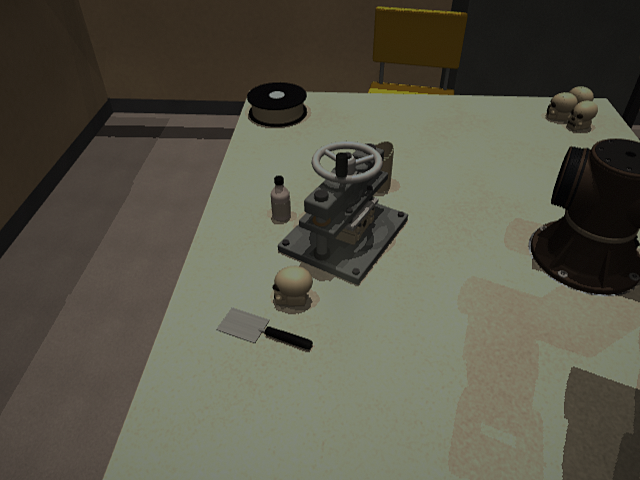

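The top view shows the wheel centred near (390,243) with the handle at (358,238), the bottle at (405,178), the pot at (470,279) and the skull at (291,204). The side view agrees, with the handle near (342,163).

```bash
cat > h.py <<'E'
from plant import ctrl, read_camera, camera_params
import cv2,numpy as np
def cloud(n,d):
    c=camera_params(n);K=np.array(c["intrinsics"]);T=np.array(c["T"])
    v,u=np.mgrid[:480,:640]
    P=np.stack([(u-K[0,2])/K[0,0]*d,-(v-K[1,2])/K[1,1]*d,-d],-1)
    return P@T[:3,:3].T+T[:3,3]
def circ(xy):
    A=np.c_[2*xy,np.ones(len(xy))];s=np.linalg.lstsq(A,(xy**2).sum(1),rcond=None)[0]
    return s[:2],np.sqrt(s[2]+s[:2]@s[:2])
E
python3 - <<'E'
from h import *
for n in("top","side"):
    f=np.load(n+"0.npz");P=cloud(n,f["d"]);ok=f["d"]>0
    near=ok&(np.hypot(P[...,0]-.53,P[...,1]+.03)<.2)
    h=near&(P[...,2]>.262)&(P[...,2]<.3)
    q=P[h];print(n,"handle",len(q),q.mean(0).round(4),q.min(0).round(3),q.max(0).round(3))
    r=near&(P[...,2]>.212)&(P[...,2]<.232)
    q=P[r];c=np.median(q[:,:2],0)
    for _ in range(6):
        rr=np.hypot(*(q[:,:2]-c).T);k=(rr>.055)&(rr<.09);c,R=circ(q[k][:,:2])
    print("wheel",c.round(4),R.round(4),k.sum(),"rim z",np.percentile(q[k][:,2],[50,95]).round(4))
    if n=="top":
        b=near&(P[...,2]>.012)&(P[...,2]<.03)
        print("bed",cv2.minAreaRect(P[b][:,:2].astype(np.float32)))
        for nm,lo,hi,(u0,u1,v0,v1) in (("bottle",.03,.2,(385,425,160,185)),("pot",.03,.2,(447,500,255,300)),("skull",.03,.2,(270,310,180,225)),("bench",-.02,.02,(400,600,320,420))):
            m=np.zeros_like(ok);m[v0:v1,u0:u1]=1;m&=ok&(P[...,2]>lo)&(P[...,2]<hi);q=P[m];print(nm,q.min(0).round(3),q.max(0).round(3),q.mean(0).round(4))
E
```

```text
top handle 113 [0.5823 0.0235 0.2755] [0.57  0.012 0.264] [0.594 0.035 0.281]
wheel [ 0.5717 -0.0453] 0.0695 1624 rim z [0.2234 0.2276]
bed ((0.5717238783836365, -0.04703110456466675), (0.2704887390136719, 0.22034700214862823), 62.07416915893555)
bottle [ 0.72  -0.137  0.031] [ 0.761 -0.091  0.125] [ 0.7363 -0.1098  0.0893]
pot [ 0.45  -0.305  0.03 ] [ 0.525 -0.229  0.129] [ 0.4857 -0.2699  0.0755]
skull [0.636 0.141 0.03 ] [0.719 0.202 0.093] [0.6745 0.1703 0.0757]
bench [ 0.127 -0.61  -0.01 ] [ 0.383 -0.095  0.009] [ 0.255  -0.3517 -0.0006]
side handle 130 [0.582  0.0307 0.2729] [0.571 0.014 0.262] [0.594 0.039 0.28 ]
wheel [ 0.5716 -0.0378] 0.0697 1259 rim z [0.2237 0.2276]
```

Handle at about (0.582, 0.025) and axis at (0.572, -0.044). I'll leave the tool orientation fixed and carry the shut fingertips round a circle of about 75 mm, trailing the handle by about 21°.

```bash
python3 -m crank '[{"jaw":-1,"linear":[0,0,-40],"turn":-0.102},{"jaw":-1,"linear":[0,0,-40],"turn":-0.102},{"jaw":-1,"linear":[0,0,-40],"turn":-0.102},{"jaw":-1,"linear":[0,0,0],"turn":0},{"jaw":-1,"linear":[0,0,0],"turn":0}]'
python3 - <<'E'
from h import *
print(ctrl.observe()["eef_rot"])
E
```

```text
time_s: 0.52
position: [0.1882, 0.5963, 0.3533]
eef_rot: [[-1.0, 0.0, 0.002], [0.0, 1.0, 0.004], [-0.002, 0.004, -1.0]]
force: [-0.4, -0.4, -0.9]
width: 0.0254
gripper_force: 0.0
[[-9.99998814e-01  4.52800430e-05  1.53962395e-03]
 [ 5.08258341e-05  9.99993511e-01  3.60219431e-03]
 [-1.53945085e-03  3.60226829e-03 -9.99992327e-01]]
```

```bash
python3 -m crank '[{"jaw":-1,"linear":[-18,-28.5,0],"turn":0},{"jaw":-1,"linear":[-18,-28.5,0],"turn":0},{"jaw":-1,"linear":[-18,-28.5,0],"turn":0},{"jaw":-1,"linear":[-18,-28.5,0],"turn":0},{"jaw":-1,"linear":[-18,-28.5,0],"turn":0},{"jaw":-1,"linear":[-18,-28.5,0],"turn":0},{"jaw":-1,"linear":[-18,-28.5,0],"turn":0},{"jaw":-1,"linear":[-18,-28.5,0],"turn":0},{"jaw":-1,"linear":[-18,-28.5,0],"turn":0},{"jaw":-1,"linear":[-18,-28.5,0],"turn":0}]'
python3 -m crank '[{"jaw":-1,"linear":[-18,-28.5,0],"turn":0},{"jaw":-1,"linear":[-18,-28.5,0],"turn":0},{"jaw":-1,"linear":[-18,-28.5,0],"turn":0},{"jaw":-1,"linear":[-18,-28.5,0],"turn":0},{"jaw":-1,"linear":[-18,-28.5,0],"turn":0},{"jaw":-1,"linear":[-18,-28.5,0],"turn":0},{"jaw":-1,"linear":[-18,-28.5,0],"turn":0},{"jaw":-1,"linear":[-18,-28.5,0],"turn":0},{"jaw":-1,"linear":[-15,-28,0],"turn":0},{"jaw":-1,"linear":[0,0,0],"turn":0}]'
python3 - <<'E'
from h import *
print(ctrl.observe()["q"])
p,d=read_camera("side"); cv2.imwrite("pics/s1.png",p[100:340,200:520].repeat(2,0).repeat(2,1))
E
```

```text
time_s: 1.35
position: [0.3683, 0.3093, 0.3498]
eef_rot: [[-1.0, 0.001, -0.002], [0.001, 1.0, -0.001], [0.002, -0.001, -1.0]]
force: [0.7, 0.1, -0.3]
width: -0.0002
gripper_force: 0.0
time_s: 2.18
position: [0.5289, 0.0511, 0.3491]
eef_rot: [[-1.0, 0.004, -0.003], [0.004, 1.0, -0.001], [0.003, -0.001, -1.0]]
force: [-1.1, -0.2, -0.1]
width: -0.0
gripper_force: 0.0
[-1.57706343e+00  1.45236312e+01  9.23393825e+01 -5.18659295e-02
  7.32973905e+01 -9.13173744e+01]
```

View pics/s1.png

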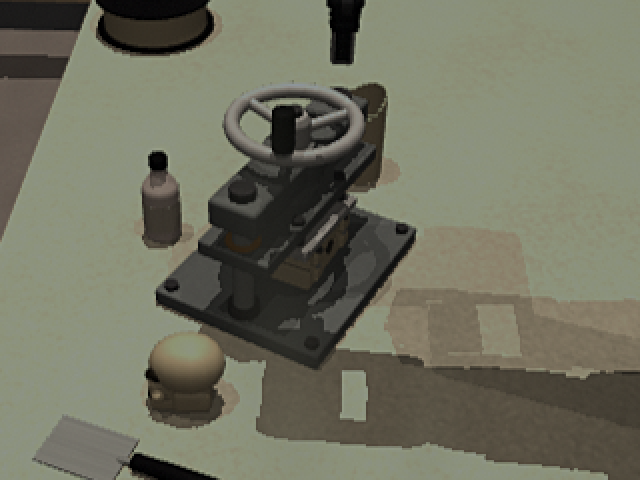

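The fingertips hang above at (342,60), about 25 mm wide, with the handle at (284,130). The wheel hasn't moved.

```bash
python3 -m crank '[{"jaw":-1,"linear":[-8,-8,0],"turn":0},{"jaw":-1,"linear":[-5,-8,0],"turn":0},{"jaw":-1,"linear":[0,-6,0],"turn":0},{"jaw":-1,"linear":[0,0,10],"turn":0},{"jaw":-1,"linear":[0,0,15],"turn":0},{"jaw":-1,"linear":[0,0,0],"turn":0},{"jaw":-1,"linear":[0,0,0],"turn":0}]'
```

```text
time_s: 2.82
position: [0.5398, 0.0335, 0.3256]
eef_rot: [[-1.0, -0.001, -0.002], [-0.001, 1.0, 0.0], [0.002, 0.0, -1.0]]
force: [0.1, 0.3, -0.3]
width: -0.0
gripper_force: 0.0
```

```bash
python3 -m crank '[{"jaw":-1,"linear":[0,-5,20],"turn":0},{"jaw":-1,"linear":[0,0,20],"turn":0},{"jaw":-1,"linear":[0,0,20],"turn":0},{"jaw":-1,"linear":[0,0,15],"turn":0},{"jaw":-1,"linear":[0,0,10],"turn":0},{"jaw":-1,"linear":[0,0,3],"turn":0},{"jaw":-1,"linear":[0,0,0],"turn":0},{"jaw":-1,"linear":[0,0,0],"turn":0}]'
python3 - <<'E'
from h import *
p,d=read_camera("side"); cv2.imwrite("pics/s2.png",p[100:250,240:440].repeat(3,0).repeat(3,1))
E
```

```text
time_s: 3.48
position: [0.5406, 0.0282, 0.2392]
eef_rot: [[-1.0, -0.0, 0.001], [-0.0, 1.0, 0.0], [-0.001, 0.0, -1.0]]
force: [0.6, -0.3, -0.1]
width: -0.0001
gripper_force: 0.0
```

View pics/s2.png

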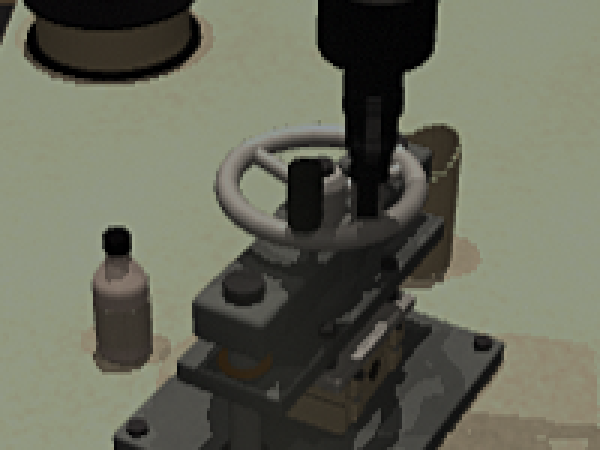

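```bash
cat > nx.py <<'E'
from h import *
import sys
def go(step=20,n=2,rows=5,r=.076,C=(.5717,-.044)):
    s=ctrl.observe();C=np.array(C);p=np.array(s["position"]);v=p[:2]-C
    ph=np.degrees(np.arctan2(v[1],v[0]));print("t",s["time_s"],"phi",ph.round(1),"r",np.hypot(*v).round(4),"z",p[2].round(4),"F",np.round(s["force"],1))
    for i in range(n):
        a=np.radians(ph-step*(i+1));w=r*np.array([np.cos(a),np.sin(a)]);d=(w-v)*1000/rows;v=w
        print(f"{-d[0]:.1f},{d[1]:.1f}",end="  ")
    print()
if __name__=="__main__": go(*[float(x) if i!=1 else int(x) for i,x in enumerate(sys.argv[1:])])
E
python3 nx.py
```

```text
t 3.5333 phi 113.3 r 0.0785 z 0.2393 F [ 0.1 -0.8 -0.3]
-5.3,0.7  -5.2,-0.6
```

```bash
python3 -m crank '[{"jaw":-1,"linear":[-5.3,0.7,0],"turn":0},{"jaw":-1,"linear":[-5.3,0.7,0],"turn":0},{"jaw":-1,"linear":[-5.3,0.7,0],"turn":0},{"jaw":-1,"linear":[-5.3,0.7,0],"turn":0},{"jaw":-1,"linear":[-5.3,0.7,0],"turn":0},{"jaw":-1,"linear":[-5.2,-0.6,0],"turn":0},{"jaw":-1,"linear":[-5.2,-0.6,0],"turn":0},{"jaw":-1,"linear":[-5.2,-0.6,0],"turn":0},{"jaw":-1,"linear":[-5.2,-0.6,0],"turn":0},{"jaw":-1,"linear":[-5.2,-0.6,0],"turn":0}]'; python3 nx.py
python3 - <<'E'
from h import *
p,d=read_camera("side"); cv2.imwrite("pics/s3.png",p[100:250,240:440].repeat(3,0).repeat(3,1))
E
```

```text
time_s: 4.37
position: [0.5932, 0.0286, 0.2382]
eef_rot: [[-1.0, -0.0, -0.0], [-0.0, 1.0, 0.0], [0.0, 0.0, -1.0]]
force: [-4.4, 0.1, 1.3]
width: 0.0001
gripper_force: 1.8
t 4.3667 phi 73.5 r 0.0757 z 0.2382 F [-4.4  0.1  1.3]
-4.7,-2.3  -3.6,-3.8
```

View pics/s3.png

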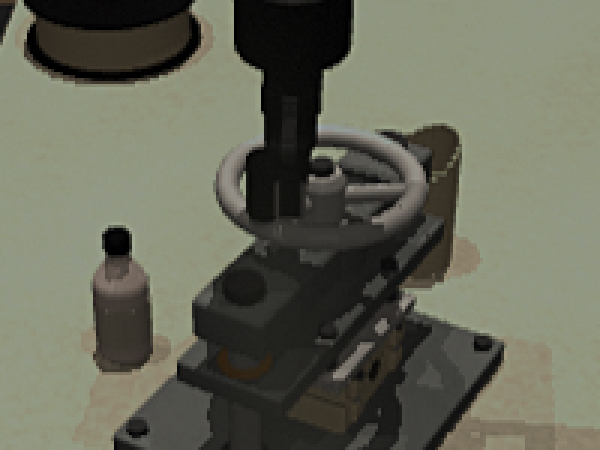

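The handle at (262,185) has moved with the fingertip behind it at about 4.4 N. Carrying on.

```bash
python3 -m crank '[{"jaw":-1,"linear":[-4.7,-2.3,0],"turn":0},{"jaw":-1,"linear":[-4.7,-2.3,0],"turn":0},{"jaw":-1,"linear":[-4.7,-2.3,0],"turn":0},{"jaw":-1,"linear":[-4.7,-2.3,0],"turn":0},{"jaw":-1,"linear":[-4.7,-2.3,0],"turn":0},{"jaw":-1,"linear":[-3.6,-3.8,0],"turn":0},{"jaw":-1,"linear":[-3.6,-3.8,0],"turn":0},{"jaw":-1,"linear":[-3.6,-3.8,0],"turn":0},{"jaw":-1,"linear":[-3.6,-3.8,0],"turn":0},{"jaw":-1,"linear":[-3.6,-3.8,0],"turn":0}]'; python3 nx.py
python3 - <<'E'
from h import *
d=read_camera("side")[1];P=cloud("side",d)
m=(d>0)&(np.hypot(P[...,0]-.572,P[...,1]+.044)<.1)&(P[...,2]>.235)&(P[...,2]<.272);print(P[m].min(0),P[m].max(0))
E
```

```text
time_s: 5.25
position: [0.6348, -0.0023, 0.2385]
eef_rot: [[-1.0, -0.0, 0.001], [-0.0, 1.0, 0.0], [-0.001, 0.0, -1.0]]
force: [-0.9, 2.3, 4.0]
width: -0.0002
gripper_force: 2.5
t 5.25 phi 33.5 r 0.0757 z 0.2385 F [-0.9  2.3  4. ]
-2.2,-4.8  -0.3,-5.3  
[ 0.56479626 -0.05181786  0.23508155] [0.65145528 0.01527679 0.27168205]
```

```bash
python3 -m crank '[{"jaw":-1,"linear":[-2.2,-4.8,0],"turn":0},{"jaw":-1,"linear":[-2.2,-4.8,0],"turn":0},{"jaw":-1,"linear":[-2.2,-4.8,0],"turn":0},{"jaw":-1,"linear":[-2.2,-4.8,0],"turn":0},{"jaw":-1,"linear":[-2.2,-4.8,0],"turn":0},{"jaw":-1,"linear":[-0.3,-5.3,0],"turn":0},{"jaw":-1,"linear":[-0.3,-5.3,0],"turn":0},{"jaw":-1,"linear":[-0.3,-5.3,0],"turn":0},{"jaw":-1,"linear":[-0.3,-5.3,0],"turn":0},{"jaw":-1,"linear":[-0.3,-5.3,0],"turn":0}]'; python3 nx.py
python3 - <<'E'
from h import *
p,d=read_camera("side"); cv2.imwrite("pics/s4.png",p[100:250,240:440].repeat(3,0).repeat(3,1))
E
```

```text
time_s: 6.13
position: [0.6469, -0.053, 0.2383]
eef_rot: [[-1.0, -0.0, 0.0], [-0.0, 1.0, 0.0], [-0.0, 0.0, -1.0]]
force: [0.4, 2.9, 4.8]
width: -0.0001
gripper_force: 2.6
t 6.1333 phi -6.8 r 0.0757 z 0.2383 F [0.4 2.9 4.8]
1.5,-5.1  3.2,-4.2
```

View pics/s4.png

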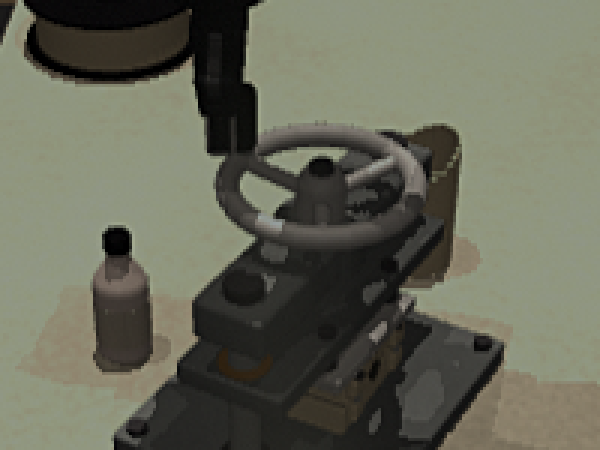

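The spokes have turned on, and the handle is hidden behind the fingers at (245,115). Force is steady.

```bash
python3 -m crank '[{"jaw":-1,"linear":[1.5,-5.1,0],"turn":0},{"jaw":-1,"linear":[1.5,-5.1,0],"turn":0},{"jaw":-1,"linear":[1.5,-5.1,0],"turn":0},{"jaw":-1,"linear":[1.5,-5.1,0],"turn":0},{"jaw":-1,"linear":[1.5,-5.1,0],"turn":0},{"jaw":-1,"linear":[3.2,-4.2,0],"turn":0},{"jaw":-1,"linear":[3.2,-4.2,0],"turn":0},{"jaw":-1,"linear":[3.2,-4.2,0],"turn":0},{"jaw":-1,"linear":[3.2,-4.2,0],"turn":0},{"jaw":-1,"linear":[3.2,-4.2,0],"turn":0}]'; python3 nx.py
```

```text
time_s: 7.02
position: [0.6229, -0.0993, 0.2382]
eef_rot: [[-1.0, -0.0, -0.0], [-0.0, 1.0, 0.0], [0.0, 0.0, -1.0]]
force: [2.5, 1.2, 0.5]
width: 0.0
gripper_force: 1.6
t 7.0167 phi -47.2 r 0.0753 z 0.2382 F [2.5 1.2 0.5]
4.3,-3.0  5.1,-1.2
```

```bash
python3 -m crank '[{"jaw":-1,"linear":[4.3,-3,0],"turn":0},{"jaw":-1,"linear":[4.3,-3,0],"turn":0},{"jaw":-1,"linear":[4.3,-3,0],"turn":0},{"jaw":-1,"linear":[4.3,-3,0],"turn":0},{"jaw":-1,"linear":[4.3,-3,0],"turn":0},{"jaw":-1,"linear":[5.1,-1.2,0],"turn":0},{"jaw":-1,"linear":[5.1,-1.2,0],"turn":0},{"jaw":-1,"linear":[5.1,-1.2,0],"turn":0},{"jaw":-1,"linear":[5.1,-1.2,0],"turn":0},{"jaw":-1,"linear":[5.1,-1.2,0],"turn":0}]'; python3 nx.py
```

```text
time_s: 7.85
position: [0.5757, -0.1199, 0.2383]
eef_rot: [[-1.0, -0.0, 0.0], [-0.0, 1.0, 0.0], [-0.0, 0.0, -1.0]]
force: [3.6, 0.3, -0.8]
width: -0.0
gripper_force: 1.6
t 7.85 phi -87.0 r 0.076 z 0.2383 F [ 3.6  0.3 -0.8]
5.2,0.6  4.7,2.4
```

```bash
python3 -m crank '[{"jaw":-1,"linear":[5.2,0.6,0],"turn":0},{"jaw":-1,"linear":[5.2,0.6,0],"turn":0},{"jaw":-1,"linear":[5.2,0.6,0],"turn":0},{"jaw":-1,"linear":[5.2,0.6,0],"turn":0},{"jaw":-1,"linear":[5.2,0.6,0],"turn":0},{"jaw":-1,"linear":[4.7,2.4,0],"turn":0},{"jaw":-1,"linear":[4.7,2.4,0],"turn":0},{"jaw":-1,"linear":[4.7,2.4,0],"turn":0},{"jaw":-1,"linear":[4.7,2.4,0],"turn":0},{"jaw":-1,"linear":[4.7,2.4,0],"turn":0}]'; python3 nx.py
```

```text
time_s: 8.68
position: [0.5264, -0.1047, 0.2385]
eef_rot: [[-1.0, -0.0, 0.0], [-0.0, 1.0, -0.0], [-0.0, -0.0, -1.0]]
force: [2.8, -2.9, 2.6]
width: 0.0
gripper_force: 2.9
t 8.6833 phi -126.7 r 0.0758 z 0.2385 F [ 2.8 -2.9  2.6]
3.6,3.8  2.1,4.8
```

```bash
python3 -m crank '[{"jaw":-1,"linear":[3.6,3.8,0],"turn":0},{"jaw":-1,"linear":[3.6,3.8,0],"turn":0},{"jaw":-1,"linear":[3.6,3.8,0],"turn":0},{"jaw":-1,"linear":[3.6,3.8,0],"turn":0},{"jaw":-1,"linear":[3.6,3.8,0],"turn":0},{"jaw":-1,"linear":[2.1,4.8,0],"turn":0},{"jaw":-1,"linear":[2.1,4.8,0],"turn":0},{"jaw":-1,"linear":[2.1,4.8,0],"turn":0},{"jaw":-1,"linear":[2.1,4.8,0],"turn":0},{"jaw":-1,"linear":[2.1,4.8,0],"turn":0}]'; python3 nx.py
```

```text
time_s: 9.52
position: [0.4981, -0.0614, 0.2383]
eef_rot: [[-1.0, -0.0, 0.0], [-0.0, 1.0, 0.0], [-0.0, 0.0, -1.0]]
force: [0.6, -2.8, 4.8]
width: 0.0003
gripper_force: 3.0
t 9.5167 phi -166.7 r 0.0756 z 0.2383 F [ 0.6 -2.8  4.8]
0.4,5.3  -1.5,5.1
```

```bash
python3 -m crank '[{"jaw":-1,"linear":[0.4,5.3,0],"turn":0},{"jaw":-1,"linear":[0.4,5.3,0],"turn":0},{"jaw":-1,"linear":[0.4,5.3,0],"turn":0},{"jaw":-1,"linear":[0.4,5.3,0],"turn":0},{"jaw":-1,"linear":[0.4,5.3,0],"turn":0},{"jaw":-1,"linear":[-1.5,5.1,0],"turn":0},{"jaw":-1,"linear":[-1.5,5.1,0],"turn":0},{"jaw":-1,"linear":[-1.5,5.1,0],"turn":0},{"jaw":-1,"linear":[-1.5,5.1,0],"turn":0},{"jaw":-1,"linear":[-1.5,5.1,0],"turn":0}]'; python3 nx.py
python3 - <<'E'
from h import *
p,d=read_camera("side"); cv2.imwrite("pics/s5.png",p[100:250,240:440].repeat(3,0).repeat(3,1))
P=cloud("side",d);m=(d>0)&(np.hypot(P[...,0]-.572,P[...,1]+.044)<.1)&(P[...,2]>.235)&(P[...,2]<.272);print(P[m].min(0),P[m].max(0))
E
```

```text
time_s: 10.35
position: [0.5038, -0.0094, 0.2382]
eef_rot: [[-1.0, -0.0, -0.0], [-0.0, 1.0, 0.0], [0.0, 0.0, -1.0]]
force: [-1.4, -2.4, 2.3]
width: 0.0004
gripper_force: 1.5
t 10.35 phi 153.0 r 0.0762 z 0.2382 F [-1.4 -2.4  2.3]
-3.2,4.2  -4.4,2.9  
[ 0.49165405 -0.05099859  0.23515631] [0.58023213 0.02125261 0.27195058]
```

View pics/s5.png

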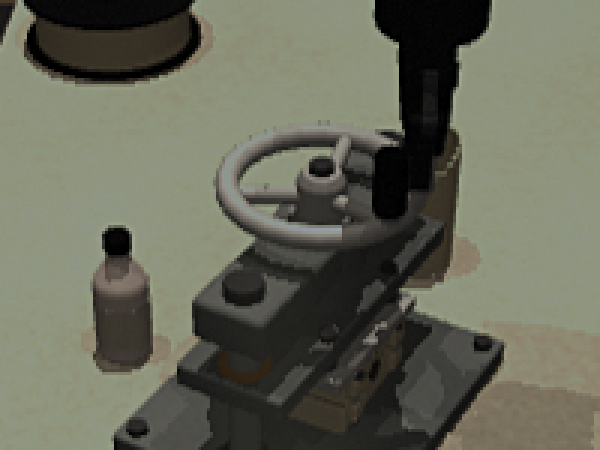

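Handle is at (390,183), just ahead of the fingertips at (418,170), with about 50° left. I'll push most of that, then measure.

```bash
python3 -m crank '[{"jaw":-1,"linear":[-3.2,4.2,0],"turn":0},{"jaw":-1,"linear":[-3.2,4.2,0],"turn":0},{"jaw":-1,"linear":[-3.2,4.2,0],"turn":0},{"jaw":-1,"linear":[-3.2,4.2,0],"turn":0},{"jaw":-1,"linear":[-3.2,4.2,0],"turn":0},{"jaw":-1,"linear":[-3.8,2.7,0],"turn":0},{"jaw":-1,"linear":[-3.8,2.7,0],"turn":0},{"jaw":-1,"linear":[-3.8,2.7,0],"turn":0},{"jaw":-1,"linear":[-3.8,2.7,0],"turn":0},{"jaw":-1,"linear":[0,0,0],"turn":0}]'; python3 nx.py 10 2 5
python3 - <<'E'
from h import *
f=np.load("side0.npz")
p,d=read_camera("side"); np.savez("side5.npz",p=p,d=d)
for p,d in((f["p"],f["d"]),(p,d)):
    P=cloud("side",d);m=(d>0)&(np.hypot(P[...,0]-.572,P[...,1]+.044)<.1)&(P[...,2]>.24)&(P[...,2]<.272)
    m&=(P[...,1]>.0)
    v,u=np.nonzero(m);print(u.min(),u.max(),v.min(),v.max())
    for r in range(154,176,4):print(r,np.nonzero(m[r])[0][[0,-1]] if m[r].any() else None, p[r,325:375:2].mean(1).round().astype(int) if 0 else "")
cv2.imwrite("pics/s6.png",np.hstack([f["p"][120:220,280:420],p[120:220,280:420]]).repeat(2,0).repeat(2,1))
E
```

```text
time_s: 11.23
position: [0.5359, 0.0223, 0.2382]
eef_rot: [[-1.0, -0.0, 0.001], [-0.0, 1.0, 0.0], [-0.001, 0.0, -1.0]]
force: [-0.2, 0.6, -0.0]
width: 0.0001
gripper_force: 0.0
t 11.2333 phi 118.4 r 0.0753 z 0.2382 F [-0.2  0.6 -0. ]
-2.4,1.2  -2.6,0.6  
336 347 158 173
154 None 
158 [336 336] 
162 [336 347] 
166 [336 347] 
170 [336 347] 
174 None 
347 370 158 173
154 None 
158 [348 359] 
162 [347 369] 
166 [347 369] 
170 [347 369] 
174 None
```

View pics/s6.png

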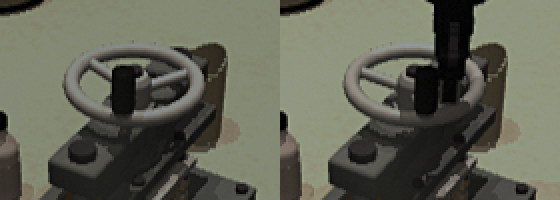

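Left is the start and right is now: the handle's edge columns are 347–359 against 336–347 at the start, so about 20° remains.

```bash
python3 -m crank '[{"jaw":-1,"linear":[-2.9,1.1,0],"turn":0},{"jaw":-1,"linear":[-2.9,1.1,0],"turn":0},{"jaw":-1,"linear":[-2.9,1.1,0],"turn":0},{"jaw":-1,"linear":[-2.9,1.1,0],"turn":0},{"jaw":-1,"linear":[-2.9,1.1,0],"turn":0},{"jaw":-1,"linear":[-2.9,1.1,0],"turn":0},{"jaw":-1,"linear":[0,0,0],"turn":0},{"jaw":-1,"linear":[0,0,0],"turn":0}]'; python3 nx.py 5 1 5
cat > cmp.py <<'E'
from h import *
f=np.load("side0.npz");p,d=read_camera("side")
# sub-pixel shift of the handle's left edge, and the handle's mean 3-D point
for q,e in((f["p"],f["d"]),(p,d)):
    g=q.astype(float).mean(2)[158:172]
    L=[]
    for row in g:
        k=row[325:352]; lo,hi=k.min(),np.median(k[:5]); t=(lo+hi)/2
        j=np.nonzero(k<t)[0][0]; L.append(325+j-(t-k[j])/(k[j-1]-k[j]) if j else 0)
    P=cloud("side",e)[158:172]; l=int(np.ceil(np.median(L))); s=P[:,l+1:l+11].reshape(-1,3)
    print("left edge",np.median(L).round(2),"mean",np.median(s,0).round(4))
E
python3 cmp.py
```

```text
time_s: 11.95
position: [0.5529, 0.0286, 0.2384]
eef_rot: [[-1.0, -0.0, 0.001], [-0.0, 1.0, 0.0], [-0.001, 0.0, -1.0]]
force: [-0.1, -0.3, -0.6]
width: 0.0002
gripper_force: 0.0
t 11.95 phi 104.5 r 0.075 z 0.2384 F [-0.1 -0.3 -0.6]
-1.2,0.5  
left edge 334.5 mean [0.5835 0.0352 0.2594]
left edge 333.77 mean [0.5857 0.0313 0.2479]
```

```bash
cat > cmp.py <<'E'
from h import *
f=np.load("side0.npz");p,d=read_camera("side")
for q,e in((f["p"],f["d"]),(p,d)):
    P=cloud("side",e);m=(e>0)&(np.hypot(P[...,0]-.572,P[...,1]+.044)<.1)&(P[...,2]>.24)&(P[...,2]<.272)&(P[...,1]>0)
    m[:162]=0;m[172:]=0
    l=int(np.median([np.nonzero(r)[0][0] for r in m if r.any()]))
    s=P[162:172,l:l+12].reshape(-1,3);s=s[s[:,1]>0]
    print("left",l,"pt",np.median(s,0).round(4),"row166 grey",q[162:170,l-4:l+16].mean((0,2)).round().astype(int))
cv2.imwrite("pics/s7_%d.png"%(ctrl.observe()["time_s"]*100),np.hstack([f["p"][130:200,300:380],p[130:200,300:380]]).repeat(4,0).repeat(4,1))
E
python3 cmp.py; ls pics
```

```text
left 336 pt [0.5814 0.0349 0.2536] row166 grey [126 116 111  66   6  14  15  15  14  14  14  13  13  11   9  24  66  60
  58  56]
left 339 pt [0.5753 0.0349 0.2542] row166 grey [93 88 87 53  8 13 14 14 13 13 12 12 11 10  7 12 45 40 12  8]
s1.png
s2.png
s3.png
s4.png
s5.png
s6.png
s7_1205.png
side0.png
top0.png
```

Only about 5° (6 mm) left, with a small gap behind the handle.

```bash
python3 -m crank '[{"jaw":-1,"linear":[-1.6,0.3,0],"turn":0},{"jaw":-1,"linear":[-1.6,0.3,0],"turn":0},{"jaw":-1,"linear":[-1.6,0.3,0],"turn":0},{"jaw":-1,"linear":[-1.6,0.3,0],"turn":0},{"jaw":-1,"linear":[0,0,0],"turn":0},{"jaw":-1,"linear":[0,0,0],"turn":0}]';python3 cmp.py
```

```text
time_s: 12.55
position: [0.5591, 0.0297, 0.2383]
eef_rot: [[-1.0, -0.0, 0.001], [-0.0, 1.0, 0.0], [-0.001, 0.0, -1.0]]
force: [-0.3, -0.1, 0.0]
width: -0.0002
gripper_force: 0.0
left 336 pt [0.5814 0.0349 0.2536] row166 grey [126 116 111  66   6  14  15  15  14  14  14  13  13  11   9  24  66  60
  58  56]
left 336 pt [0.5814 0.0346 0.2541] row166 grey [138 124 117 103  15  11  15  15  14  14  13  13  13  13  10  12  36  41
  12  10]
```

Handle is within about 0.6° of its starting place. Now back off and lift clear.

```bash
python3 -m crank '[{"jaw":-1,"linear":[5,0,0],"turn":0},{"jaw":-1,"linear":[8,0,0],"turn":0},{"jaw":-1,"linear":[5,0,-10],"turn":0},{"jaw":-1,"linear":[0,0,-30],"turn":0},{"jaw":-1,"linear":[0,0,-35],"turn":0},{"jaw":-1,"linear":[0,0,-35],"turn":0},{"jaw":-1,"linear":[20,25,-10],"turn":0},{"jaw":-1,"linear":[20,30,0],"turn":0},{"jaw":-1,"linear":[20,30,0],"turn":0},{"jaw":-1,"linear":[20,30,0],"turn":0}]'
python3 -m crank '[{"jaw":-1,"linear":[18,28,0],"turn":0},{"jaw":-1,"linear":[18,28,0],"turn":0},{"jaw":-1,"linear":[18,28,0],"turn":0},{"jaw":-1,"linear":[18,28,0],"turn":0},{"jaw":-1,"linear":[18,28,0],"turn":0},{"jaw":-1,"linear":[0,0,0],"turn":0},{"jaw":-1,"linear":[0,0,0],"turn":0},{"jaw":-1,"linear":[0,0,0],"turn":0}]'
python3 cmp.py
python3 - <<'E'
from h import *
a=np.load("side0.npz")["p"];p,d=read_camera("side")
cv2.imwrite("pics/s8.png",np.hstack([a[130:330,210:420],p[130:330,210:420]]).repeat(1,0).repeat(1,1))
E
```

```text
time_s: 13.43
position: [0.4591, 0.1454, 0.3594]
eef_rot: [[-1.0, 0.001, 0.001], [0.001, 1.0, 0.0], [-0.001, 0.0, -1.0]]
force: [0.2, 0.1, 0.0]
width: -0.0002
gripper_force: 0.0
time_s: 14.1
position: [0.3705, 0.2843, 0.3588]
eef_rot: [[-1.0, -0.001, 0.001], [-0.001, 1.0, 0.0], [-0.001, 0.0, -1.0]]
force: [0.4, -0.8, 0.1]
width: 0.0002
gripper_force: 0.0
left 336 pt [0.5814 0.0349 0.2536] row166 grey [126 116 111  66   6  14  15  15  14  14  14  13  13  11   9  24  66  60
  58  56]
left 336 pt [0.5814 0.0347 0.2538] row166 grey [139 127 118 104  16  15  18  16  16  17  15  15  15  14  11  15  55  69
  65  63]
```

View pics/s8.png

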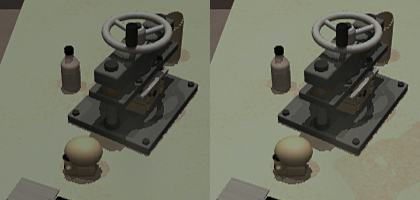

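The start (left) and end (right) views match: handle back in place, and the bottle, skull and press unmoved, with the hand clear.

```bash
python3 -c "
from plant import ctrl
print(ctrl.sign_off())"
```

```text
the job is handed in; nothing more can be done
None
```

I pushed the wheel clockwise through one full turn, leaving the handle within about 1° of its start, and handed the job in at about 14 s with the hand clear. The start and end views show the bottle, skull and press unmoved; I didn't check directly that the plate bears on the mould, but it should after a full turn.

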